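# Set a colour comparator to neutral by running its racks along their scales

## Robot

A 6-joint arm with a two-finger parallel gripper is mounted at the origin on the work surface. World frame = base frame: x ahead of the robot, y to its left, z up, the work surface at z = 0. Lengths are in m, angles in rad, forces in N, time in s.
With the tool pointing down it reaches from about 0.275 to 0.975 m from the base axis. Payload 8.4 kg.
Tool frame: the origin (TCP) lies between the finger pads; the fingertips stand ahead of it and the grasp point (between the pads) lies 6 mm ahead of it (r.tip_reach is the y of the fingertips in the tool frame, in m); y points along the fingers, z is the direction in which the jaws open and shut, and the axes are right-handed (so a half turn about y gives the same grasp; the last joint's range is limited). The gripper opens to 92 mm and grips with 3 to 60 N. Pads are 20 mm wide; open, the fingers measure 128 mm over their backs; the gripper's body (75 mm by 189 mm) begins 69 mm behind the grasp point.
Start: joints at [-1.116, 0.353, 1.633, -0, 1.155, -0.002], TCP at [0.276, -0.561, 0.24] pointing down, gripper open.
Joint ranges: [-2.63, 2.63], [-0.92, 2.1], [0.06, 2.66], [-1.3, 4.44], [0, 2.69], [-3.02, 3.02]. Speed limits (rad/s): [2.22, 2.22, 2.79, 3.14, 3.14, 3.14].

## Interface

Orientations are given as a rotation vector (axis times angle).
In Python, from cell import r gives the robot as it stands. The module is installed in compiled form; this text tells all that it offers. Calls block until the motion is done:
- r.goto(position, orientation): joint-space move of the TCP to a pose.
- r.move_linear(position, ori=None, vel=0.15, guard=None): straight line of the TCP; ori=None keeps the orientation; vel is the mean speed in m/s. With guard (N) it stops when the force on the tool has changed by that much, and returns True; else False.
- r.goto_joints(angles): joint-space move.
- r.command_gripper(opening, force=None): finger opening in m; force is the grip in N (None keeps the last); returns when the fingers have stopped.
- r.wait(seconds).
- r.inverse_kinematics(position, orientation): joint angles nearest the present ones, or None.
- r.camera(name): name is "scene" or "top" or "wrist"; returns the picture (400x640x3 uint8, red, green, blue); there is no depth.
- r.camera_model(name): a dict with "K" (3x3 intrinsics, pixels), "R" (3x3) and "t" (3): a world point X has camera coordinates R X + t. Camera axes: x right, y down, z forward; pixel columns grow to the right and rows downward; lengths in m; the calibration is good to about 2 mm. A picture is of the moment at which its call begins: read the wrist's pose just before it. camera_model takes no time and is no camera call; for the wrist camera it gives the pose at the moment of the call.
A pose or a line that the arm cannot do raises r.PlanningError and nothing moves.
- r.close_job(): hands the job in, once; it reports no verdict.
Readings, each from a call of its own:
- r.read_t(): time.
- r.read_q(): joint angles.
- r.read_qd(): joint speeds.
- r.read_joint_torque(): joint torques, N m.
- r.read_eef_pos(): TCP position.
- r.read_orientation(): TCP orientation.
- r.read_wrist_force(): force on the tool from outside, world axes, zero at the start.
- r.read_wrist_torque(): the same for the moment, N m.
- r.read_width(): finger opening in m.
Only numpy, scipy, OpenCV 4.12 (cv2) and the standard library are available. Lean on these libraries where they do the work, as an engineer would, in place of code of your own. Each camera call takes 0.05 s, during which the arm holds its last target.

## Task

Set the colour comparator to neutral: leaving the middle filter rack exactly where it is, run a fingertip along the scales of the front and back racks, pushing each rack's upright tab lightly and slowly past the marks until both tabs stand level with the middle one, all three in one straight line square across the channels. Only push: do not pinch a tab, lift a rack out of its channel or press hard on the case, leave the other things on and around the comparator alone, and finish with the hand clear.

Things in the scene. Friction and masses are not known exactly. Their poses are not given: they have to be found in the camera images.
- comparator: Colour comparator: fixed grey sheet-metal case, 320 mm (its x) by 520 mm (its y), its deck (top face) 110 mm above the bench. Origin: centre of its underside; x points away from the robot, y to the left, z up (turned up to 0.25 rad). Three parallel channels along y, one rack in each: front (nearest the robot) at x = -56 mm, middle at x = -20, back at x = +16.
- rack_well (a point): Centre, at deck height, of the rectangular well in the deck where the racks lie open: 118 mm (comparator's x) by 270 mm (y). Between its channels run 10 mm aluminium rails with engraved scale marks every 10 mm, 4 mm below the deck. To the left (+y) the racks run on under the deck.
- tube_foot (a point): Foot, at deck height, of the fixed steel viewing tube standing left of the well: 52 mm across at the foot, 41 mm above it, 170 mm tall above the deck. Keep the hand clear of it.
- rack_front: Front filter rack: loose dark metal bar, 240 mm long (y), 24 wide, 16 high, about 0.26 kg, small round glasses in its top. Lies free in its channel (1 mm side play), slides only along the comparator's y (165 mm travel in all); held by its weight alone, 1 to 3 N push it and it stays where left. Its top is 7 mm below the deck. Origin: centre of its underside, 80 mm to +y of its tab; axes as the comparator's.
- rack_front_tab (a point): Centre of the top of the front rack's finger tab: an upright black fin on the bar, 16 mm wide (x), 8 mm thick (y, the way the rack slides) with a rounded top, 33 mm tall; its upper 26 mm stand above the deck. Axes as the comparator's.
- rack_middle: Middle filter rack: loose dark metal bar, 240 mm long (y), 24 wide, 16 high, about 0.26 kg, small round glasses in its top. Lies free in its channel (1 mm side play), slides only along the comparator's y (165 mm travel in all); held by its weight alone, 1 to 3 N push it and it stays where left. Its top is 7 mm below the deck. Origin: centre of its underside, 80 mm to +y of its tab; axes as the comparator's.
- rack_middle_tab (a point): Centre of the top of the middle rack's finger tab: an upright black fin on the bar, 16 mm wide (x), 8 mm thick (y, the way the rack slides) with a rounded top, 33 mm tall; its upper 26 mm stand above the deck. Axes as the comparator's.
- rack_back: Back filter rack: loose dark metal bar, 240 mm long (y), 24 wide, 16 high, about 0.26 kg, small round glasses in its top. Lies free in its channel (1 mm side play), slides only along the comparator's y (165 mm travel in all); held by its weight alone, 1 to 3 N push it and it stays where left. Its top is 7 mm below the deck. Origin: centre of its underside, 80 mm to +y of its tab; axes as the comparator's.
- rack_back_tab (a point): Centre of the top of the back rack's finger tab: an upright black fin on the bar, 16 mm wide (x), 8 mm thick (y, the way the rack slides) with a rounded top, 33 mm tall; its upper 26 mm stand above the deck. Axes as the comparator's.
- cover_plate: Bystander: loose brown steel cover plate, 86 x 150 x 3 mm with a black bar handle, 17 mm high overall, lying on the deck behind the well. Origin: centre of its underside.
- glass_cell: Bystander: glass sample cell with a white lid, 27 x 43 mm, 44 mm tall, standing on the deck behind the left end of the well. Origin: centre of its underside.
- vial: Bystander: small amber vial, 24 mm across, 40 mm tall, standing on the deck in front of the well. Origin: centre of its underside.
- reagent_bottle: Bystander: amber bottle, 68 mm across, 150 mm tall, on the bench to the right. Origin: centre of its underside.
- beaker: Bystander: glass beaker, 72 mm across, 85 mm tall, on the bench to the left. Origin: centre of its underside.
- dish: Bystander: white dish, 66 mm across, 14 mm high, on the deck in front of the right half of the well. Origin: centre of its underside.
Not all that is in view belongs to the job. What is shaped like the rack_front but pink or red is not meant.

How it is judged:
At the end, for the whole second after the job is handed in: Front and back tabs each within 4 mm of the middle tab along the channels' direction; the middle rack within 3 mm of where it stood; all three racks down in their channels (tab tops less than 5 mm above their normal height) and at rest (y of rack_front_tab in the frame of rack_middle_tab between -0.004 and 0.004 m and y of rack_back_tab in the frame of rack_middle_tab between -0.004 and 0.004 m and z of each of rack_front_tab, rack_middle_tab, rack_back_tab in the frame of comparator below 0.141 m and distance of rack_middle_tab from where it was at the start of the episode below 0.003 m and linear speed of each of rack_front, rack_middle, rack_back below 0.01 m/s); the robot touches nothing.
It fails at once if the middle rack is shifted (more than 3 mm) (distance of rack_middle_tab from where it was at the start of the episode above 0.003 m).
It fails at once if a tab is pinched (the fingers bear on both its left and right halves at once, over 0.7 N each) or a rack lifted (tab more than 5 mm above its normal height) ((contact force between the fingers and rack_front_c1 above 0.7 N and contact force between the fingers and rack_front_c2 above 0.7 N) or (contact force between the fingers and rack_middle_c1 above 0.7 N and contact force between the fingers and rack_middle_c2 above 0.7 N) or (contact force between the fingers and rack_back_c1 above 0.7 N and contact force between the fingers and rack_back_c2 above 0.7 N) or z of any of rack_front_tab, rack_middle_tab, rack_back_tab in the frame of comparator above 0.141 m).
It fails at once if a rack is flicked along (faster than 0.25 m/s) instead of slowly pushed (linear speed of any of rack_front, rack_middle, rack_back above 0.25 m/s).
It fails at once if a rack or the comparator's case is pushed hard (over 15 N) (contact force between the fingers and rack_front above 15 N or contact force between the fingers and rack_middle above 15 N or contact force between the fingers and rack_back above 15 N or contact force between any of the fingers, the arm and comparator above 15 N).
It fails at once if another thing is moved (more than 15 mm) or picked up (distance of any of cover_plate, glass_cell, vial, reagent_bottle, beaker, dish from where it was at the start of the episode above 0.015 m).
It also fails if it takes over 56 s, if anything falls off the work surface, if the arm or the gripper's body presses on something with over 40 N, if the wrist force passes 120 N, or if a joint passes its speed limit or range.

## Working session

There is one attempt and no reset: what is moved stays moved. The work goes in short steps, each a Python script; the robot and the scene stay as the last script left them, time stands still between calls to the robot, and variables do not carry over. Pictures are saved under pics/ and viewed, and the job is handed in when it is done.

```bash
mkdir -p pics; python3 - <<'E'
from cell import r
import cv2,numpy as np
np.set_printoptions(precision=4,suppress=True)
print(r.read_t(),r.read_eef_pos(),r.read_orientation(),r.read_width(),r.tip_reach)
for n in ["scene","top","wrist"]:
    m=r.camera_model(n);print(n,m["K"].tolist(),m["R"].round(4).tolist(),m["t"].round(4).tolist())
    cv2.imwrite(f"pics/a_{n}.png",r.camera(n)[:,:,::-1])
E
ls
```

```text
0.0 [ 0.2755 -0.5605  0.2389] [-0.4577  1.9691 -1.9664] 0.091768613340278 0.025
scene [[395.62469780866604, 0.0, 324.10158761683545], [0.0, 395.62469780866604, 199.3922040819302], [0.0, 0.0, 1.0]] [[0.3525, 0.9358, -0.0019], [0.6008, -0.2279, -0.7662], [-0.7175, 0.2689, -0.6426]] [-0.1905, -0.223, 1.4009]
top [[409.7265080314482, 0.0, 324.70317881798064], [0.0, 409.7265080314482, 197.62487033207466], [0.0, 0.0, 1.0]] [[-0.0194, -0.9996, 0.0218], [-0.9969, 0.0177, -0.077], [0.0766, -0.0233, -0.9968]] [-0.0079, 0.5031, 1.3215]
wrist [[337.1458592922448, 0.0, 328.3389898311589], [0.0, 337.1458592922448, 197.13997358870247], [0.0, 0.0, 1.0]] [[0.4413, -0.8974, -0.0003], [-0.8645, -0.4252, 0.2681], [-0.2407, -0.1181, -0.9634]] [-0.6255, -0.0303, 0.3907]
pics
```

View pics/a_scene.png

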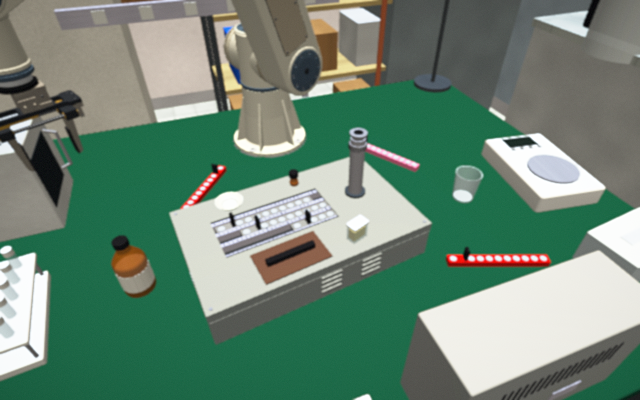

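View pics/a_top.png

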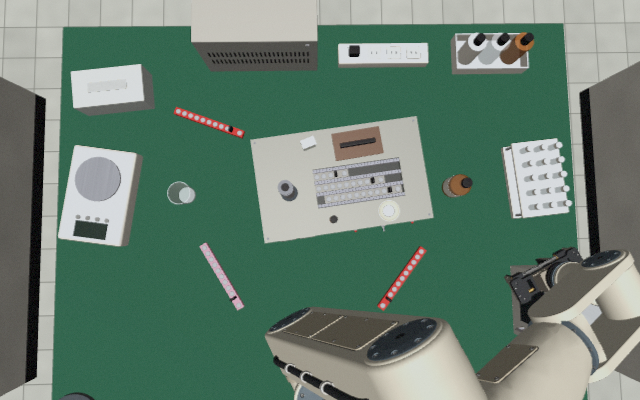

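View pics/a_wrist.png

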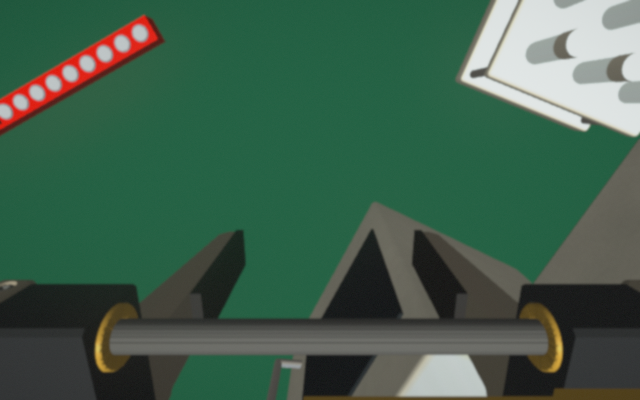

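Scene view: the comparator is in the centre, with tabs near (232,219), (257,222) and (308,216). The decoy racks are red at (205,187) and (498,260), and pink at (392,157). In the top view the well is near (360,183). The wrist camera sees only bench. Next I'll enlarge the well.

```bash
python3 - <<'E'
import cv2,numpy as np
a=cv2.imread("pics/a_top.png")[110:250,240:440]; cv2.imwrite("pics/c_top.png",cv2.resize(a,None,fx=4,fy=4,interpolation=cv2.INTER_CUBIC))
a=cv2.imread("pics/a_scene.png")[150:290,180:380]; cv2.imwrite("pics/c_scene.png",cv2.resize(a,None,fx=4,fy=4,interpolation=cv2.INTER_CUBIC))
E
```

```text
(no output)
```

View pics/c_top.png

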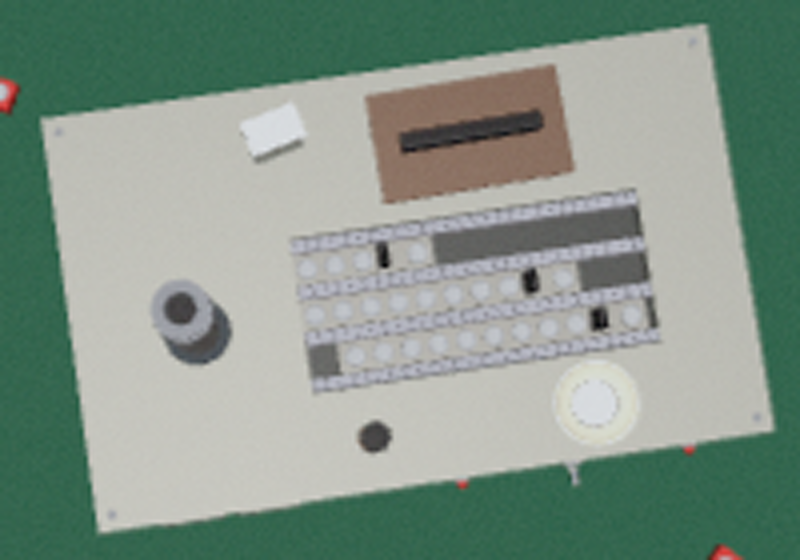

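View pics/c_scene.png

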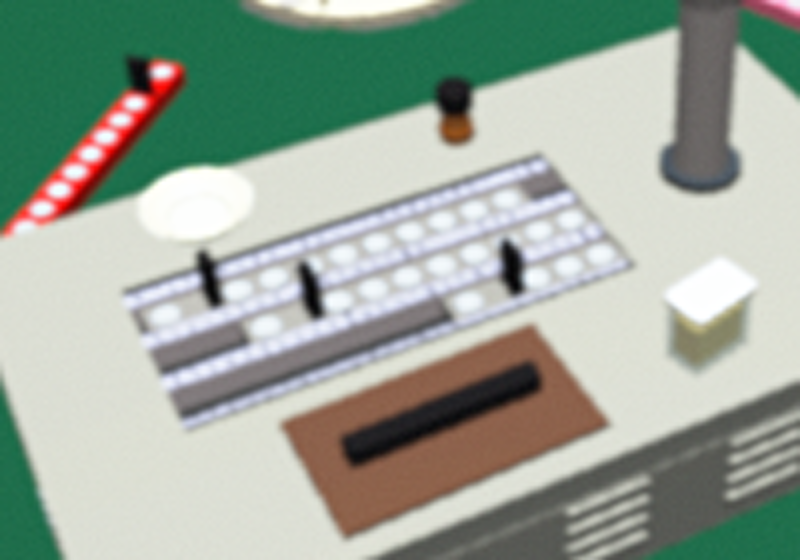

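In the top view the front tab is at about (390,189), the middle at (372,180) and the back at (335,173). Things that could be mistaken for the racks are the red and pink racks on the bench at (208,121), (402,278) and (220,275), and none of them is in a channel. The three black fins inside the well are the right ones. The front tab must move left (+y) and the back tab right (−y). Next I'll compute positions.

```bash
cat > h.py <<'E'
import numpy as np,cv2
def ray(m,uv,z):
    K,R,t=[np.array(m[k]) for k in("K","R","t")]
    uv=np.atleast_2d(np.array(uv,float))
    d=np.c_[uv,np.ones(len(uv))]@np.linalg.inv(K).T@R
    c=-R.T@t
    return c+d*((z-c[2])/d[:,2])[:,None]
def proj(m,X):
    K,R,t=[np.array(m[k]) for k in("K","R","t")]
    p=(np.atleast_2d(X)@R.T+t)@K.T
    return p[:,:2]/p[:,2:]
E
python3 - <<'E'
from cell import r
from h import *
np.set_printoptions(precision=4,suppress=True)
m=r.camera_model("top"); im=cv2.imread("pics/a_top.png")
hsv=cv2.cvtColor(im,cv2.COLOR_BGR2HSV)
def up(p):return (np.array(p,float)+.5)/4-.5+[240,110]
c=ray(m,up([(42,118),(708,25),(775,430),(98,533)]),.11)
print("corners",c)
ex=(c[0]+c[1]-c[2]-c[3])[:2]; ey=(c[0]+c[3]-c[1]-c[2])[:2]
print(np.linalg.norm(ex)/2,np.linalg.norm(ey)/2,np.arctan2(ex[1],ex[0]),np.arctan2(-ey[0],ey[1]))
yaw=np.arctan2(-ey[0],ey[1]); o=c.mean(0)[:2]; Rz=np.array([[np.cos(yaw),-np.sin(yaw)],[np.sin(yaw),np.cos(yaw)]])
print("origin",o,yaw)
def loc(w): return (w[:,:2]-o)@Rz
print("well corners",loc(ray(m,up([(290,240),(636,189),(660,342),(314,393)]),.11)))
print("tabs",loc(ray(m,up([(599,318),(531,281),(383,254)]),.125)))
print("tube foot",loc(ray(m,up([(201,338)]),.115)),"tubetop",loc(ray(m,up([(181,307)]),.28)))
print("vial,cell,dish",loc(ray(m,up([(375,436),(273,130),(597,402)]),.15)))
E
```

```text
corners [[ 0.6802  0.2106  0.11  ]
 [ 0.7461 -0.3064  0.11  ]
 [ 0.4302 -0.3463  0.11  ]
 [ 0.3623  0.1703  0.11  ]]
0.31946989242758833 0.5210732600189133 0.1258481227354358 0.12876323877550508
origin [ 0.5547 -0.068 ] 0.12876323877550508
well corners [[ 0.0392  0.0854]
 [ 0.0399 -0.1845]
 [-0.0797 -0.1836]
 [-0.0796  0.0844]]
tabs [[-0.0557 -0.1373]
 [-0.0204 -0.0906]
 [ 0.0163  0.0175]]
tube foot [[-0.0259  0.1632]] tubetop [[-0.0193  0.165 ]]
vial,cell,dish [[-0.1195  0.0452]
 [ 0.117   0.0864]
 [-0.1188 -0.121 ]]
```

```bash
cat >> h.py <<'E'
from scipy.spatial.transform import Rotation as Ro
yaw=0.1285; o=np.array([0.5547,-0.068]); Rz=np.array([[np.cos(yaw),-np.sin(yaw)],[np.sin(yaw),np.cos(yaw)]])
def W(x,y,z): return np.r_[Rz@[x,y]+o,z]      # comparator -> world
def loc(w): return (np.atleast_2d(w)[:,:2]-o)@Rz
def ori(s): # jaw axis along s*comparator x, fingers down
    z=np.r_[Rz@[s,0],0]; y=np.array([0,0,-1.]); x=np.cross(y,z)
    return Ro.from_matrix(np.c_[x,y,z]).as_rotvec()
E
python3 - <<'E'
from cell import r
from h import *
np.set_printoptions(precision=4,suppress=True)
T=Ro.from_rotvec(r.read_orientation()).as_matrix();m=r.camera_model("wrist");R=np.array(m["R"]);c=-R.T@m["t"]
p=np.array(r.read_eef_pos())
print("tool axes\n",T); print("cam in tool",T.T@(c-p),"look dir in tool",T.T@R[2],"right in tool",T.T@R[0])
for s in(1,-1):
  for q in [(-.056,-.163,.2),(-.056,-.163,.141),(-.056,-.1046,.141),(.016,.043,.2),(.016,.043,.141),(.016,-.07,.141),(-.02,-.09,.3),(-.02,-.09,.38)]:
    print(s,q,r.inverse_kinematics(W(*q),ori(s)))
E
```

```text
tool axes
 [[-0.8975 -0.0005  0.4411]
 [-0.4411  0.0009 -0.8975]
 [ 0.     -1.     -0.001 ]]
cam in tool [-0.0757 -0.1454  0.0008] look dir in tool [0.2681 0.9634 0.0009] right in tool [-0.0002 -0.0009  1.    ]
1 (-0.056, -0.163, 0.2) [-0.43    0.3121  1.7884 -0.      1.0411 -0.5585]
1 (-0.056, -0.163, 0.141) [-0.43    0.3842  1.8354 -0.      0.922  -0.5585]
1 (-0.056, -0.1046, 0.141) [-0.3386  0.3451  1.8968 -0.      0.8997 -0.4671]
1 (0.016, 0.043, 0.2) [-0.0439  0.3033  1.801  -0.      1.0372 -0.1724]
1 (0.016, 0.043, 0.141) [-0.0439  0.3761  1.8482 -0.      0.9172 -0.1724]
1 (0.016, -0.07, 0.141) [-0.232   0.4166  1.7833 -0.      0.9418 -0.3605]
1 (-0.02, -0.09, 0.3) [-0.2872  0.2133  1.6859 -0.      1.2423 -0.4157]
1 (-0.02, -0.09, 0.38) [-0.2872  0.1621  1.5765 -0.      1.403  -0.4157]
-1 (-0.056, -0.163, 0.2) [-0.43    0.3121  1.7884 -0.      1.0411  2.5831]
-1 (-0.056, -0.163, 0.141) [-0.43    0.3842  1.8354 -0.      0.922   2.5831]
-1 (-0.056, -0.1046, 0.141) [-0.3386  0.3451  1.8968 -0.      0.8997  2.6745]
-1 (0.016, 0.043, 0.2) [-0.0439  0.3033  1.801   0.      1.0372  2.9692]
-1 (0.016, 0.043, 0.141) [-0.0439  0.3761  1.8482  0.      0.9172  2.9692]
-1 (0.016, -0.07, 0.141) [-0.232   0.4166  1.7833 -0.      0.9418  2.7811]
-1 (-0.02, -0.09, 0.3) [-0.2872  0.2133  1.6859  0.      1.2423  2.7259]
-1 (-0.02, -0.09, 0.38) [-0.2872  0.1621  1.5765  0.      1.403   2.7259]
```

```bash
python3 - <<'E'
from cell import r
from h import *
r.command_gripper(0.0,5)
r.goto(W(-.02,-.04,.27),ori(-1))
print(r.read_t(),r.read_eef_pos(),r.read_q(),r.read_width(),r.read_wrist_force())
m=r.camera_model("wrist");im=r.camera("wrist")
np.save("wm.npy",m,allow_pickle=True)
cv2.imwrite("pics/w1.png",im[:,:,::-1])
E
```

```text
3.875 [ 0.53994716 -0.11060381  0.26999092] [-2.04724797e-01  2.09325732e-01  1.75901824e+00 -7.79784961e-05
  1.17323924e+00  2.80844021e+00] 7.115500213492699e-05 [ 0.16004854 -0.53113777  0.22927714]
```

View pics/w1.png

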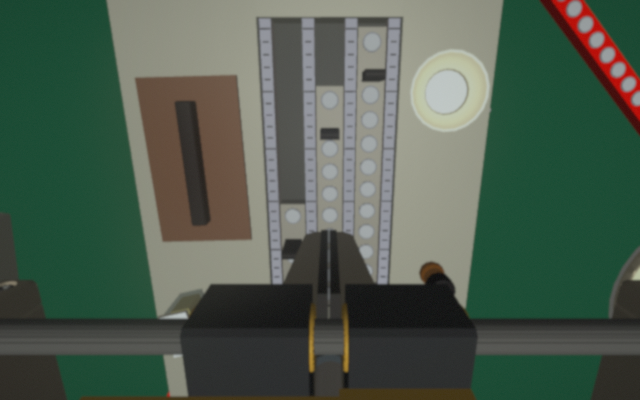

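The wrist view shows the three fins in the well: front (373,75), middle (330,133) and back (292,249). The dish is at (447,90) and the vial at (435,278). The closed fingers are at the bottom, near (330,260). Next I'll refine the tab positions with a black mask.

```bash
cat >> h.py <<'E'
def tabs(im,m,guess,thr=45,hw=14):
    g=cv2.GaussianBlur(im.max(2),(3,3),0); out=[]
    for u,v in guess:
        u,v=int(u),int(v); s=g[v-hw:v+hw,u-hw-4:u+hw+4]
        n,l,st,ce=cv2.connectedComponentsWithStats((s<thr).astype(np.uint8))
        k=1+np.argmax(st[1:,4]); x,y,w,h,a=st[k]
        b=np.array([x,y,w,h,a])+[u-hw-4,v-hw,0,0,0]; c=ce[k]+[u-hw-4,v-hw]
        out.append((c,b))
    return out
E
python3 - <<'E'
from h import *
np.set_printoptions(precision=4,suppress=True)
m=np.load("wm.npy",allow_pickle=True).item();im=cv2.imread("pics/w1.png")
for thr in(35,50):
  for c,b in tabs(im,m,[(373,75),(330,133),(292,249)],thr):
    print(thr,c,b,loc(ray(m,c,.132))[0])
cv2.imwrite("pics/w1c.png",cv2.resize(im[50:280,250:420],None,fx=3.4,fy=2.6*1,interpolation=cv2.INTER_CUBIC))
# expected tab-top rectangles
for x,y in[(-.0557,-.1373),(-.0204,-.0906),(.0163,.0175)]:
  print(proj(m,[W(x,y,.136),W(x,y+.004,.134),W(x,y-.004,.134)]).round(1).tolist())
E
```

```text
Traceback (most recent call last):
  File "h.py", line 24, in tabs
    k=1+np.argmax(st[1:,4]); x,y,w,h,a=st[k]
        ~~~~~~~~~^^^^^^^^^^
ValueError: attempt to get argmax of an empty sequence
```

```bash
python3 - <<'E'
from h import *
np.set_printoptions(precision=4,suppress=True)
m=np.load("wm.npy",allow_pickle=True).item();im=cv2.imread("pics/w1.png")
for thr in(55,65,75):
  for c,b in tabs(im,m,[(373,75),(330,133),(292,249)],thr):
    print(thr,c,b,loc(ray(m,c,.132))[0])
print(im.max(2)[66:84,373],im.max(2)[124:142,330],im.max(2)[236:262,290])
cv2.imwrite("pics/w1c.png",cv2.resize(im[50:280,250:420],None,fx=3.4,fy=2.6,interpolation=cv2.INTER_CUBIC))
for x,y in[(-.0557,-.1373),(-.0204,-.0906),(.0163,.0175)]:
  print(proj(m,[W(x,y,.136),W(x,y+.004,.134),W(x,y-.004,.134)]).round(1).tolist())
E
```

```text
55 [370.9556  76.9111] [364  73  19   6  45] [-0.0534 -0.137 ]
55 [329.5455 130.5909] [323 130  13   2  22] [-0.0206 -0.0951]
55 [291.3291 248.2436] [283 241  19  16 234] [0.0141 0.0104]
65 [373.1813  74.9615] [363  71  22   9 182] [-0.0551 -0.1385]
65 [329.3664 133.1069] [322 129  16   9 131] [-0.0204 -0.0931]
65 [297.3146 250.1483] [282 236  28  27 553] [0.0087 0.0123]
75 [373.5307  74.9474] [363  70  22  11 228] [-0.0554 -0.1385]
75 [329.2484 133.3665] [321 129  17  10 161] [-0.0203 -0.0928]
75 [297.1385 249.9556] [282 235  28  28 585] [0.0089 0.0121]
[149 142 122  87  61  56  59  60  62  58  55  52  52  52  66  98 127 145] [150 150 143 121  85  57  52  55  56  59  62  63  60  59  65  88 119 146] [136 131 112  78  50  42  42  40  40  39  41  41  38  40  40  40  43  44
  47  51  54  53  77 117 147 150]
[[374.5, 76.2], [374.0, 81.7], [374.4, 71.0]]
[[329.3, 136.6], [329.3, 141.2], [329.3, 131.4]]
[[288.7, 257.3], [289.1, 260.4], [288.8, 252.3]]
```

View pics/w1c.png

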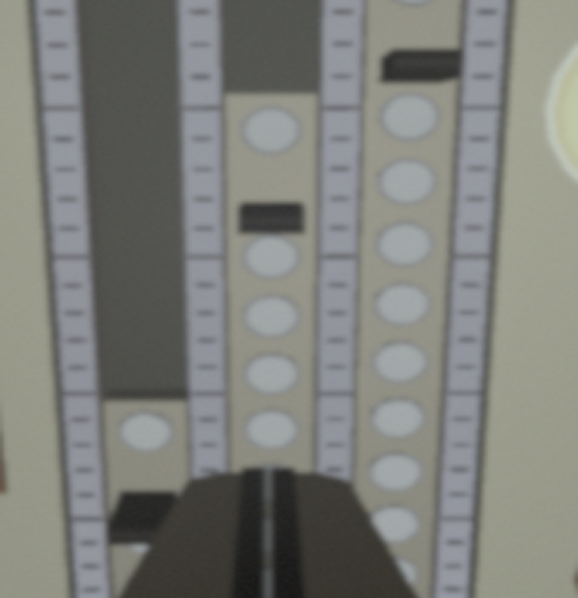

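Both views agree to about 2 mm, so I'll push both racks, stop about 4 mm short, then look again.

```bash
cat >> h.py <<'E'
def push(r,x,y0,y1,z=.142,vel=.04,guard=7):
    O=ori(-1)
    p=loc(np.array(r.read_eef_pos()))[0]
    r.move_linear(W(x,y0,.20),O,vel=.2)
    if r.move_linear(W(x,y0,z),O,vel=.08,guard=5): print("TOUCH on descent",r.read_eef_pos()); r.move_linear(W(x,y0,.2),O); return False
    f0=np.array(r.read_wrist_force())
    g=r.move_linear(W(x,y1,z),O,vel=vel,guard=guard)
    f=np.array(r.read_wrist_force())-f0; e=loc(r.read_eef_pos())[0]
    print("push end",e,r.read_eef_pos()[2],"guard",g,"dF local",f[:2]@Rz,f[2])
    s=np.sign(y1-y0)
    r.move_linear(W(x,e[1]-s*.006,z),O,vel=.05)   # back off
    r.move_linear(W(x,e[1]-s*.006,.20),O,vel=.15)
    return not g
def look(r,name,y=-.04):
    r.move_linear(W(-.02,y,.27),ori(-1),vel=.25)
    m=r.camera_model("wrist");im=r.camera("wrist")[:,:,::-1].copy();cv2.imwrite(f"pics/{name}.png",im);np.save(name+".npy",m,allow_pickle=True)
    cv2.imwrite(f"pics/{name}c.png",cv2.resize(im[50:250,240:420],None,fx=4,fy=3,interpolation=cv2.INTER_CUBIC))
    return im,m
E
python3 - <<'E'
from cell import r
from h import *
np.set_printoptions(precision=4,suppress=True)
if push(r,-.058,-.163,-.109) :
    r.move_linear(W(-.03,-.05,.21),vel=.25)
    print(push(r,.018,.0425,-.073))
look(r,"w2",-.03); print(r.read_t())
E
```

```text
push end [-0.0582 -0.1089] 0.1418181005117845 guard False dF local [ 0.6259 -1.355 ] 0.36053755440230084
push end [ 0.018  -0.0729] 0.14201014952397972 guard False dF local [-0.6144  1.9227] 1.2455347920230078
True
14.3667
```

View pics/w2c.png

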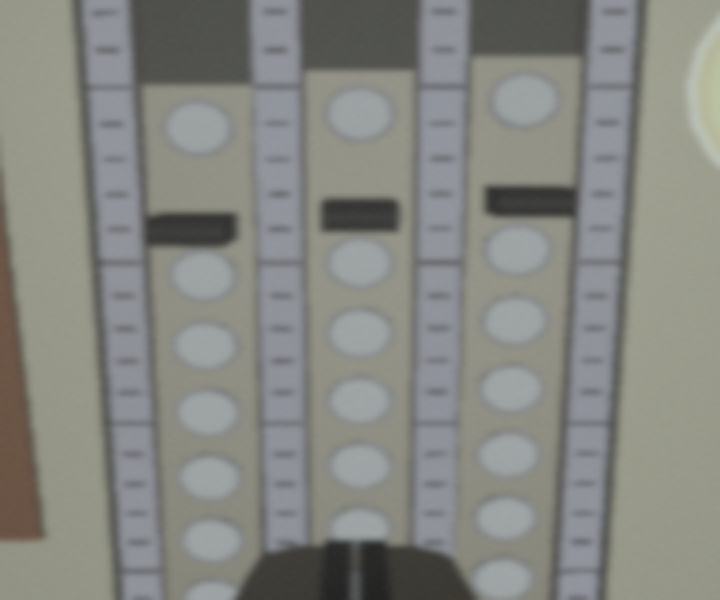

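The tabs are nearly level: crop rows are back 229, middle 215 and front 201. That is about 5 px (roughly 4 mm) short on each side, as planned. Now I'll measure precisely.

```bash
cat >> h.py <<'E'
def sub(prof,v0,level):  # subpixel first crossings of a dark band
    i=np.where(prof<level)[0]; a,b=i[0],i[-1]
    f=lambda p,q:(prof[p]-level)/(prof[p]-prof[q])
    return v0+a-1+f(a-1,a), v0+b+1-f(b+1,b)
def meas(im,m,cols,v0,v1):
    g=im.max(2).astype(float); R=[]
    for u in cols:
        p=g[v0:v1,u-4:u+5].mean(1); t,b=sub(p,v0,100)
        R.append([loc(ray(m,(u,t),.133))[0,1],loc(ray(m,(u,b),.133))[0,1],t,b])
    return np.array(R)
E
python3 - <<'E'
from h import *
np.set_printoptions(precision=4,suppress=True)
im=cv2.imread("pics/w2.png");m=np.load("w2.npy",allow_pickle=True).item()
# tabs at crop cols 192,360,530
M=meas(im,m,[288,330,372],112,133); print("tabs (back,mid,front)",M); print("rel mid mm",1e3*(M[:,:2]-M[1,:2]))
# bar ends, z=.103: dark->light edge; between first glass and end
g=im.max(2).astype(float)
E0=[]
for u,v in[(289,78),(330,73),(371,68)]:
    p=g[v-8:v+9,u-10:u+11].mean(1); i=np.argmax(np.diff(p)); d=np.diff(p)[i-2:i+3]; c=(d*np.arange(i-2,i+3)).sum()/d.sum()+.5+v-8
    E0.append(loc(ray(m,(u,c),.103))[0])
E0=np.array(E0);print("ends",E0,1e3*(E0[:,1]-E0[1,1]))
print(m["R"],-m["R"].T@m["t"],loc(-m["R"].T@m["t"]))
E
```

```text
tabs (back,mid,front) [[ -0.093   -0.084  120.4984 131.7625]
 [ -0.0968  -0.0881 115.8134 126.6582]
 [ -0.1     -0.0921 111.8091 121.7374]]
rel mid mm [[ 3.7432  4.1474]
 [ 0.      0.    ]
 [-3.1809 -3.9671]]
ends [[ 0.015  -0.1281]
 [-0.0208 -0.1321]
 [-0.0564 -0.1359]] [ 3.9996  0.     -3.8084]
[[-0.9917 -0.1289 -0.0011]
 [-0.1245  0.9553  0.2682]
 [-0.0335  0.2661 -0.9634]] [ 0.5488 -0.1762  0.4146] [[-0.0198 -0.1066]]
```

```bash
cat > m2.py <<'E'
from h import *
def rep(im,m):
    M=meas(im,m,[288,330,372],109,136); print("tabs rel mid mm (back,mid,front)\n",1e3*(M[:,:2]-M[1,:2]),M[1])
    g=im.max(2).astype(float); E0=[]
    for u,v in[(289,73),(330,73),(371,73)]:
        p=g[v-9:v+10,u-10:u+11].mean(1); i=np.argmax(np.diff(p)); d=np.diff(p)[i-2:i+3]; c=(d*np.arange(i-2,i+3)).sum()/d.sum()+.5+v-9
        E0.append(loc(ray(m,(u,c),.103))[0])
    E0=np.array(E0);print("ends",E0,1e3*(E0[:,1]-E0[1,1]))
E
python3 - <<'E'
from cell import r
from h import *
from m2 import rep
np.set_printoptions(precision=4,suppress=True)
ok=push(r,.018,-.060,-.0769,vel=.03)
r.move_linear(W(.0,-.09,.21),vel=.25)
ok=push(r,-.058,-.122,-.1051,vel=.03)
rep(*look(r,"w3",-.03)); print(r.read_t())
E
```

```text
push end [ 0.0179 -0.0771] 0.1419321093641901 guard False dF local [-1.4545  0.4944] 1.0783771336890744
push end [-0.058  -0.1049] 0.1419934320143951 guard False dF local [0.8138 1.005 ] -0.18420112011859285
tabs rel mid mm (back,mid,front)
 [[-0.507  -0.656 ]
 [ 0.      0.    ]
 [ 0.5123  0.3673]] [ -0.0967  -0.0881 115.8345 126.6544]
ends [[ 0.0137 -0.1327]
 [-0.0219 -0.1321]
 [-0.0575 -0.1317]] [-0.6309  0.      0.3806]
21.125
```

View pics/w3c.png

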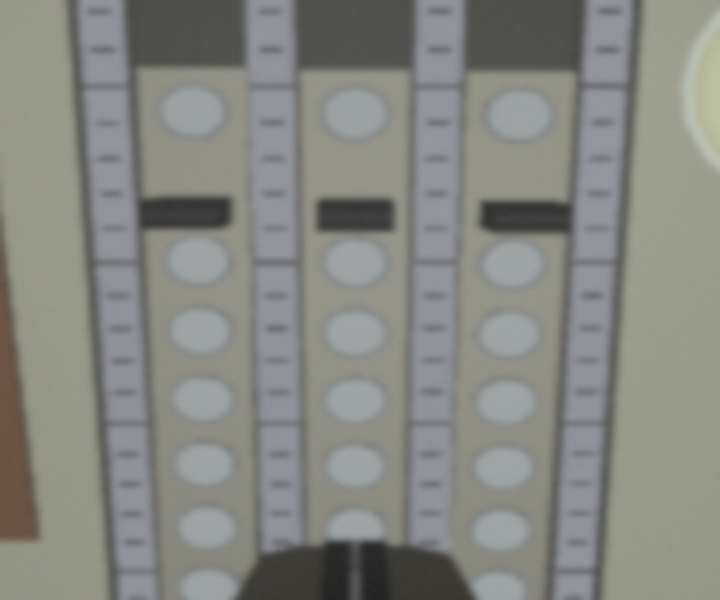

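The tabs are level to within about 0.6 mm (crop rows 212, 215, 216), and the middle tab's edges are at the same pixels as before. One overview picture, then I hand in.

```bash
python3 - <<'E'
from cell import r
from h import *
r.move_linear(W(-.05,-.10,.38),vel=.2)
r.wait(.3)
im=r.camera("scene")[:,:,::-1]; cv2.imwrite("pics/end.png",im)
print(r.read_t(),r.read_eef_pos(),r.read_wrist_force())
E
```

```text
22.2917 [ 0.51790619 -0.17316587  0.37946975] [-0.0162188   0.26948139  0.05716566]
```

View pics/end.png

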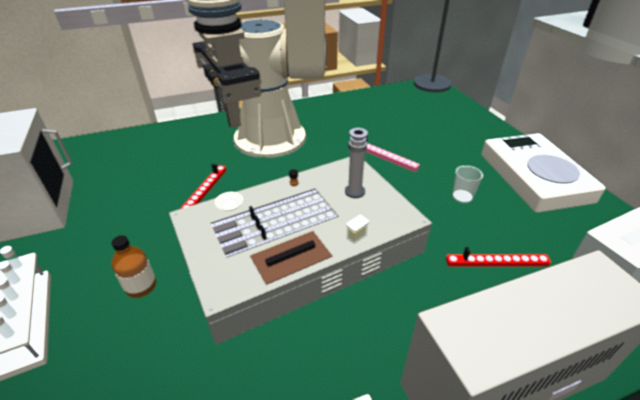

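The three tabs stand in one line near (252,212) to (263,235). The bystanders are where they were, and the hand is high and clear.

```bash
python3 - <<'E'
from cell import r
r.close_job(); print(r.read_t())
E
```

```text
the job is handed in; nothing more can be done
the job is handed in; nothing more can be done
```

The front and back tabs now stand level with the middle one, and the job was handed in at about 22 s of the 56 s allowed. I pushed the front rack left and the back rack right with the closed fingertips. Each rack took one push that stopped about 4 mm short, then a second one to close the gap.

- **Alignment:** the last wrist picture, measured on both the tab edges and the bar ends, puts the back tab about 0.5–0.7 mm to −y of the middle tab. The front tab is about 0.4–0.5 mm to +y. The limit is 4 mm.
- **Middle rack:** between the pictures before and after the second pushes its position is unchanged, to within 0.1 mm. The picture from before the first pushes was taken from another pose, so I compared that only roughly.
- **Forces:** the wrist force at the end of each push had changed by no more than about 2 N on any axis. No force guard tripped.
- **Surroundings:** by eye, the other things looked unmoved in the final scene picture, and the hand was well clear.
- **Disagreement:** the top and wrist cameras differed by about 2 mm on absolute tab position, so I used only same-picture comparisons for the final alignment.

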